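# Lock the flywheel on the clutch stand

### The arm

A 6-joint arm with a two-finger parallel gripper is mounted at the origin on the work surface. World frame = base frame: x ahead of the robot, y to its left, z up, the work surface at z = 0. Lengths are in m, angles in rad, forces in N, time in s.
With the tool pointing down it reaches from about 0.35 to 0.875 m from the base axis. Payload 15.5 kg.
Tool frame: the origin (TCP) lies on the centre line of the jaws, within the pads' length; the fingertips stand 19 mm ahead of it and the grasp point (between the pads) is the TCP; z points along the fingers, y is the direction in which the jaws open and shut (so a half turn about z gives the same grasp; the last joint's range is limited). The gripper opens to 85 mm and grips with 20 to 120 N. Pads are 22 mm wide; open, the fingers measure 114 mm over their backs; the gripper's body (76 mm by 85 mm) begins 54 mm behind the grasp point. The pads swing forward as they close: fully open they stand 13 mm farther back than shut.
Start: joints at [1.046, 0.494, 1.345, -0, 1.302, -0.096], TCP at [0.26, 0.568, 0.25] pointing down, gripper open.
Joint ranges: [-2.91, 2.91], [-0.82, 2.16], [0.22, 2.67], [-1.22, 4.37], [0.12, 2.79], [-3.08, 3.08]. Speed limits (rad/s): [1.89, 1.89, 2.57, 3.01, 3.01, 3.01].

### API

Orientations are given as a rotation vector (axis times angle).
In Python, from bench import arm gives the robot as it stands. The module is installed in compiled form; this text tells all that it offers.
- The arm moves only by the tool servo_tool, never from a script. Its argument "moves" is a list of rows, each an object with "claw": the closure, from 0 (fully open) to 1 (shut); "linear": the shift along the tool's x, y, z in m, a list of three; "yaw": the turn about the tool's z in degrees. In form: [{"claw": claw, "linear": [dx, dy, dz], "yaw": yaw}, ...]. A call has 1 to 12 rows; each row shifts and turns the commanded pose from where the row before left it, along the tool's axes as they then stand; what a row does not reach is not made up. A row lasts 1/8 s, in which the tool goes at most 62.5 mm and 10.7 degrees, less where a joint would pass 70% of its speed; a pose out of reach is approached as far as the arm can. A call with a gripper value outside its range is refused whole. The fingers move at their own pace and stop on an object; "grip_force" is the grip in N (left out, the last holds). Time passes only in rows, so rows that do not move let the fingers close. It gives the time, the measured TCP pose, the force and the opening at its end, in the units of the state.
- arm.observe(): the state, without advancing time (a new reading comes with each control period).
- arm.snapshot(name): name is "scene" or "top"; returns (picture, depth): 384x512x3 uint8, blue, green, red; 384x512 float32, m along the optical axis (not along the pixel's ray), 0 where there is no reading.
- arm.camera_params(name): a dict with "fx", "fy", "cx", "cy" (pixels), "rvec" (rotation vector, rad) and "tvec" (3), from world to camera coordinates, as OpenCV has them. Camera axes: x right, y down, z forward; pixel columns grow to the right and rows downward; lengths in m; the calibration is good to about 2 mm. A picture is of the moment at which its call begins. camera_params takes no time and is no camera call.
- arm.finish_job(): hands the job in, once; it reports no verdict.
The state is a dict: "clock": time; "q": joint angles; "joint_vel": joint speeds; "joint_efforts": joint torques, N m; "eef_pos": TCP position; "orientation": TCP orientation; "ft_force": force on the tool from outside, world axes, zero at the start; "moment": the same for the moment, N m; "width": finger opening in m.
Only numpy, scipy, OpenCV 4.12 (cv2) and the standard library are available. Lean on these libraries where they do the work, as an engineer would, in place of code of your own. Each camera call takes 0.05 s, during which the arm holds its last target.

### The job

Lock the flywheel on the clutch-assembly stand so that the clutch can be bolted on: push the flywheel round (its upright pins give something to push on) until one of the two slots in its rim, either will do, faces the lock bolt, then push the bolt by its upright tab fully home into that slot. Nothing needs gripping or lifting: leave the centring mandrel in the flywheel, and the loose parts and tools around the stand, where they are.

Things in the scene. Friction and masses are not known exactly. Their poses are not given: they have to be found in the camera images.
- stand: Grey cast clutch stand, fixed to the bench: base plate 180 x 170 x 14 mm, a pedestal with a vertical spindle in its middle, and an arm 70 mm wide, 14 mm high, reaching to 205 mm from the spindle under the lock bolt. Origin: on the spindle axis, at bench height. Its x axis points level from the spindle along the lock bolt to the bolt's tab; z up.
- spindle (a point): Point on the spindle axis at the height of the flywheel's top face, 72 mm above the bench. Axes as the stand's. The flywheel is a 6 kg steel disc: rim 204 mm in diameter, with a toothed starter ring 223 mm across below it (44 to 54 mm above the bench). Six bolt heads 4 mm high lie round the middle, within 35 mm of the axis.
- flywheel (a joint): Angle of the flywheel about the vertical spindle, rad, growing counter-clockwise seen from above; it turns without limit either way. At 0 (or a whole turn) slot_a faces the lock bolt, at pi slot_b does. The bearing is stiff: it takes about 7 N at a pin to turn it slowly, 10 N at 1 rad/s. It stays where it is left, but coasts on for a few degrees if knocked.
- slot_a (a point): Middle of the mouth of slot a, at the rim (102 mm from the spindle), at the height of the top face (72 mm). The slot is open above and outwards: 24 mm wide, 26 mm long along the radius, 18 mm deep.
- slot_b (a point): The same for slot b, opposite slot a.
- pin_a (a point): Centre of the top of an upright steel pin of the flywheel, 12 mm in diameter, standing 25 mm above the top face (72 to 97 mm above the bench), 88 mm from the spindle. It is a quarter turn counter-clockwise (from above) from slot a.
- pin_b (a point): The same for the second pin, 120 degrees counter-clockwise from pin a.
- pin_c (a point): The same for the third pin, 120 degrees clockwise from pin a.
- lock_bolt (a joint): Travel of the lock bolt towards the spindle, m: 0 drawn back, 0.030 home against its stop. It needs 3 to 6 N and stays where it is left. If no slot faces it, it meets the rim at about 0.008; if a slot is a few mm off, the tapered nose draws the flywheel into line.
- bolt_nose (a point): Tip of the lock bolt's nose, 63 mm above the bench. The bolt is a flat steel bar 18 mm wide, 57 to 69 mm above the bench, its nose tapered to 8 mm over the last 8 mm. It slides in a guide 44 mm wide that stands 118 to 156 mm from the spindle, 79 mm high.
- bolt_tab (a point): Point on the outer (far from the spindle) face of the bolt's upright tab, in the middle of its 36 mm width, 91 mm above the bench. The tab is a steel plate 8 mm thick, square to the bolt, from 57 to 105 mm above the bench; its outer face is 204 mm from the spindle when the bolt is drawn back, 174 mm when home. Its x axis is the stand's. The space behind it is clear.
- mandrel: Loose black centring mandrel standing in the bore at the middle of the flywheel; up to 28 mm in diameter, 56 mm long, its top 112 mm above the bench. Origin: centre of its foot.
- bearing: Loose ball bearing, 56 mm across, 15 mm high, on the bench beside the bolt's guide. Origin: centre of its underside.
- grease_pot: Loose white plastic pot, 44 mm across, 48 mm high, on the bench on the other side of the bolt. Origin: centre of its underside.
- gear_wheel: Loose steel gear wheel, 70 mm across, 26 mm high, on the bench beside the stand. Origin: centre of its underside.
- wrench: Loose spanner, 190 mm long, 8 mm high, lying on the bench beyond the stand. Origin: its middle, underside; x along it.
- screwdriver: Loose screwdriver with a red handle, 200 mm long, 26 mm high, lying on the bench at the end of the stand away from the bolt. Origin: its middle, underside; x along it.
- spray_can: Loose spray can, 58 mm across, 160 mm high, standing on the bench away to the robot's right. Origin: centre of its underside.
Mind the look-alikes: they are no part of the job. Of the things shaped like the mandrel, the black one is meant.

How it is judged:
On the way, in this order (a step that is already met when the one before it is completed fails the run):
1. a slot of the flywheel stands in line with the lock bolt while the bolt is still out of it (((x of slot_a in the frame of stand above 0.08 m and y of slot_a in the frame of stand between -0.008 and 0.008 m) or (x of slot_b in the frame of stand above 0.08 m and y of slot_b in the frame of stand between -0.008 and 0.008 m)) and value of joint lock_bolt below 0.014 m), for 0.05 s.
2. the lock bolt is fully home in the slot (((x of slot_a in the frame of stand above 0.08 m and y of slot_a in the frame of stand between -0.006 and 0.006 m) or (x of slot_b in the frame of stand above 0.08 m and y of slot_b in the frame of stand between -0.006 and 0.006 m)) and value of joint lock_bolt above 0.027 m), for 0.2 s.
At the end, for the whole second after the job is handed in: The lock bolt is home (at least 27 of its 30 mm) with slot a or slot b within 6 mm of its line; the flywheel is at rest; the mandrel stands upright within 10 mm of where it was and every other loose thing lies within 20 mm of where it was (all of step 2 and velocity of joint flywheel between -0.05 and 0.05 rad/s and distance of mandrel from where it was at the start of the episode below 0.01 m and distance of each of bearing, grease_pot, gear_wheel, wrench, screwdriver, spray_can from where it was at the start of the episode below 0.02 m and angle between mandrel's own z axis and vertical below 0.2 rad); the robot touches nothing.
It fails at once if the centring mandrel is lifted out or knocked from the flywheel (distance of mandrel from where it was at the start of the episode above 0.01 m or angle between mandrel's own z axis and vertical above 0.25 rad).
It fails at once if a loose part or tool is picked up or pushed away (distance of any of bearing, grease_pot, gear_wheel, wrench, screwdriver, spray_can from where it was at the start of the episode above 0.02 m).
It also fails if it takes over 48 s, if anything falls off the work surface, if the arm or the gripper's body presses on something with over 40 N, if the wrist force passes 120 N, or if a joint passes its speed limit or range.

## Working session

There is one attempt and no reset: what is moved stays moved. The work goes in short steps, Python scripts to look and compute and a tool call to move; the robot and the scene stay as the last step left them, time stands still between calls to the robot, and variables do not carry over. Pictures are saved under pics/ and viewed, and the job is handed in when it is done.

Besides the shell and the picture viewer there is one more tool, called after "Request:" by a JSON object that holds its "op" and its "data". servo_tool: Moves the arm, as the interface text tells. Its arguments: {"type":"object","properties":{"moves":{"type":"array"},"grip_force":{"type":"number"}},"required":["moves"]}

```bash
mkdir -p pics; cat > h.py <<'E'
import numpy as np,cv2
from bench import arm
def cam(n):
    p=arm.camera_params(n);K=np.array([[p['fx'],0,p['cx']],[0,p['fy'],p['cy']],[0,0,1.]])
    R=cv2.Rodrigues(np.array(p['rvec'],float))[0];return K,R,np.array(p['tvec'],float).ravel()
def ray_z(n,u,v,z):
    K,R,t=cam(n);d=R.T@np.linalg.inv(K)@np.array([u,v,1.]);o=-R.T@t
    return o+d*(z-o[2])/d[2]
def dep(n,u,v,d):
    K,R,t=cam(n);return R.T@(np.linalg.inv(K)@np.array([u,v,1.])*d-t)
def proj(n,P):
    K,R,t=cam(n);q=K@(R@np.asarray(P,float)+t);return q[:2]/q[2]
E
python3 - <<'E'
from h import *
print(arm.observe())
for n in('scene','top'):
    im,d=arm.snapshot(n);cv2.imwrite(f'pics/{n}0.png',im);np.save(f'{n}0.npy',d)
    cv2.imwrite(f'pics/{n}0b.png',cv2.resize(im,(800,600),interpolation=cv2.INTER_CUBIC))
    print(cam(n))
E
```

```text
{'clock': 0.0, 'q': array([ 1.04551964e+00,  4.94166216e-01,  1.34615261e+00,  2.17365380e-06,
        1.30250322e+00, -9.55029571e-02]), 'joint_vel': array([-0.00060244,  0.00068234, -0.00075236,  0.00257443,  0.00113301,
       -0.00018234]), 'joint_efforts': array([-1.52951703e-03, -8.82196712e+01, -3.83845782e+01,  7.05585921e-05,
        1.05522372e-02, -9.10700635e-06]), 'eef_pos': array([0.26023806, 0.56786005, 0.24970352]), 'orientation': array([-6.69823740e-01, -3.06896815e+00,  1.83762508e-03]), 'ft_force': array([ 0.04766336, -0.34903234, -0.03196824]), 'moment': array([ 0.03926209, -0.00693672, -0.04206557]), 'width': 0.08553283137821999}
(array([[457.99599828,   0.        , 260.26630551],
       [  0.        , 457.99599828, 185.1761372 ],
       [  0.        ,   0.        ,   1.        ]]), array([[-0.86137027,  0.50796427, -0.00368082],
       [ 0.3684005 ,  0.61968606, -0.69301534],
       [-0.34974608, -0.59829883, -0.72091344]]), array([ 0.54073136, -0.0952632 ,  1.29399392]))
(array([[441.30804831,   0.        , 260.0538453 ],
       [  0.        , 441.30804831, 195.00457355],
       [  0.        ,   0.        ,   1.        ]]), array([[-1.16250497e-02, -9.99932010e-01, -9.13139114e-04],
       [-9.96974284e-01,  1.16608454e-02, -7.68524705e-02],
       [ 7.68578933e-02,  1.69624244e-05, -9.97042057e-01]]), array([-0.12534347,  0.54282143,  1.18322088]))
```

View pics/scene0b.png

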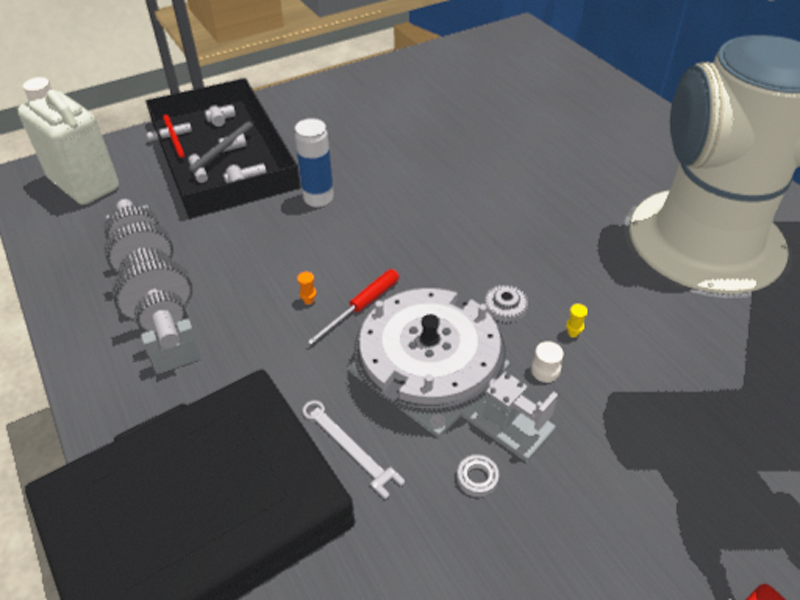

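View pics/top0b.png

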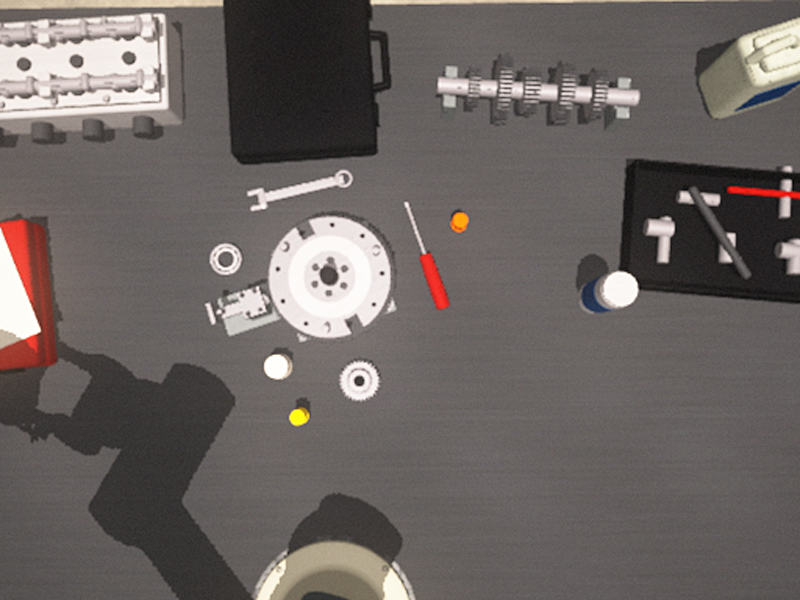

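The flywheel is at about (330,275) in the 800 px top view. The bolt and guide are at (240,305), the pot at (278,366) and the bearing at (226,259). I'll enlarge that area.

```bash
python3 - <<'E'
import cv2
im=cv2.imread('pics/top0.png')
c=im[125:275,125:275];cv2.imwrite('pics/topc.png',cv2.resize(c,(600,600),interpolation=cv2.INTER_CUBIC))
im=cv2.imread('pics/scene0.png')
c=im[170:320,200:400];cv2.imwrite('pics/scenec.png',cv2.resize(c,(800,600),interpolation=cv2.INTER_CUBIC))
E
```

```text
(no output)
```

View pics/topc.png

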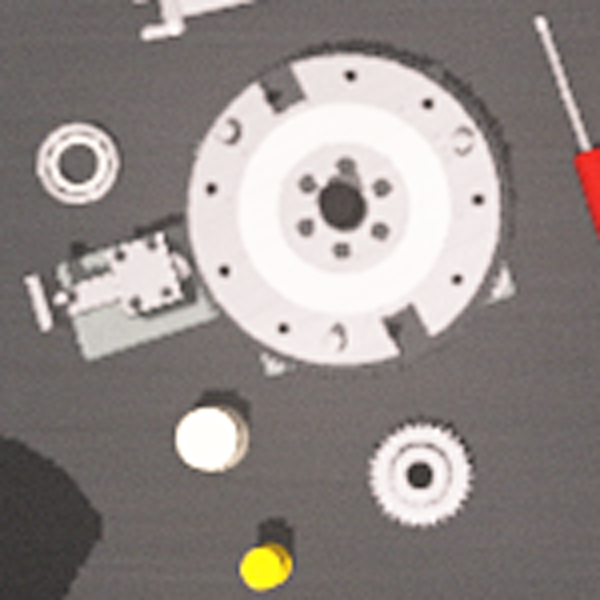

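View pics/scenec.png

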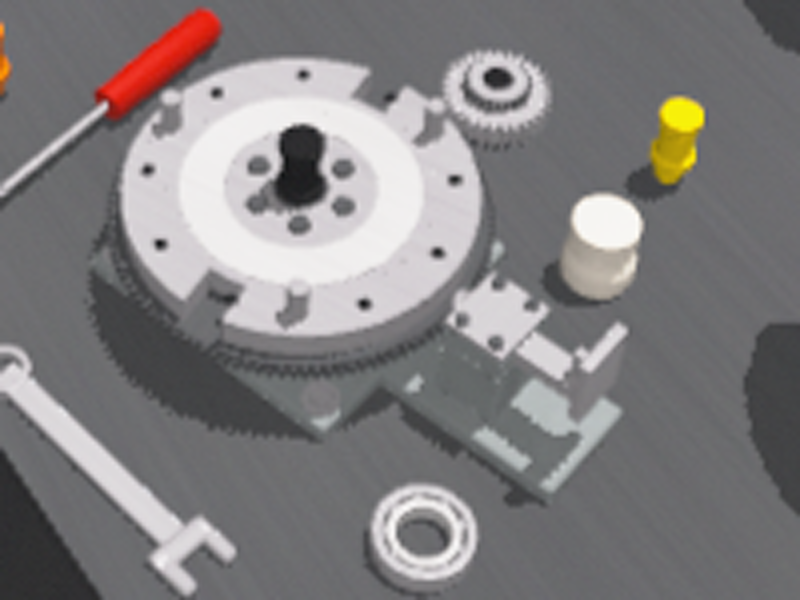

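```bash
python3 - <<'E'
from h import *
f=lambda x,y:((x+.5)/4-.5+125,(y+.5)/4-.5+125)
T=lambda x,y,z:ray_z('top',*f(x,y),z)
g=lambda x,y:((x+.5)/4-.5+200,(y+.5)/4-.5+170)
S=lambda x,y,z:ray_z('scene',*g(x,y),z)
c=T(343.5,208.5,.072)
for n,p in dict(l=T(187,208,.072),r=T(500,208,.072),t=T(343,52,.072),b=T(343,365,.072)).items(): print(n,p,np.linalg.norm(p-c))
print('c',c)
P=dict(slotb=T(277,75,.072),slota=T(412,345,.072),pina=T(463,137,.097),pinb=T(230,128,.097),pinc=T(336,333,.097),tab=T(38,302,.105),tabs=S(604,344,.105),
 pinaS=S(172,95,.097),pinbS=S(297,287,.097),pincS=S(433,103,.097),mandS=S(301,133,.112),mandT=T(343,205,.112))
for n,p in P.items():
    d=p-c; print(n,p.round(4),'r',np.hypot(*d[:2]).round(4),'ang',np.degrees(np.arctan2(d[1],d[0])).round(1))
# depth check
d=np.load('top0.npy')
for n,(x,y) in dict(face=(300,290),pinc=(336,333),tab=(38,302),pinb=(230,128)).items():
    u,v=f(x,y); k=d[round(v),round(u)]; print(n,dep('top',u,v,k).round(4))
print(cv2.Rodrigues(arm.observe()['orientation'])[0].round(3))
E
```

```text
l [0.58840911 0.10018277 0.072     ] 0.1025598653260712
r [ 0.58600255 -0.10489931  0.072     ] 0.10253739576359157
t [ 0.69076406 -0.00234691  0.072     ] 0.10388795795424345
b [ 0.48441066 -0.00173338  0.072     ] 0.10246740135289695
c [ 0.58687611 -0.00236564  0.072     ]
slotb [0.6759 0.0412 0.072 ] r 0.0991 ang 26.1
slota [ 0.4969 -0.0467  0.072 ] r 0.1003 ang -153.8
pina [ 0.6292 -0.0821  0.097 ] r 0.0903 ang -62.0
pinb [0.6368 0.0677 0.097 ] r 0.086 ang 54.5
pinc [ 5.041e-01 -2.000e-04  9.700e-02] r 0.0828 ang 178.5
tab [0.5255 0.1878 0.105 ] r 0.1998 ang 107.9
tabs [0.5264 0.1871 0.105 ] r 0.1989 ang 107.7
pinaS [ 0.6271 -0.0802  0.097 ] r 0.0876 ang -62.7
pinbS [0.6373 0.0729 0.097 ] r 0.0906 ang 56.2
pincS [0.5018 0.0015 0.097 ] r 0.0852 ang 177.4
mandS [ 0.5861 -0.0063  0.112 ] r 0.004 ang -101.5
mandT [ 0.5843 -0.0066  0.112 ] r 0.0049 ang -121.6
face [0.5339 0.0266 0.0689]
pinc [0.5053 0.0029 0.0713]
tab [0.5257 0.1884 0.1028]
pinb [0.6371 0.0679 0.0955]
[[-0.909  0.417 -0.001]
 [ 0.417  0.909 -0.001]
 [ 0.    -0.001 -1.   ]]
```

The spindle is at about (0.587,-0.003), with slot b at 27°, pin c at 177.5° and the bolt at 107.7°. The measured radii fit the given sizes: 100 for 102, 83–90 for 88 and 199 for the tab. The plan is to straddle pin c with part-open jaws, turn the flywheel about +80.5° counter-clockwise, then push the tab. First I travel to above pin c at the current height.

Request:
{"op": "servo_tool", "data": {"moves": [{"claw": 0.65, "linear": [-0.0413, -0.0378, 0], "yaw": 0}, {"claw": 0.65, "linear": [-0.0413, -0.0378, 0], "yaw": 0}, {"claw": 0.65, "linear": [-0.0413, -0.0378, 0], "yaw": 0}, {"claw": 0.65, "linear": [-0.0413, -0.0378, 0], "yaw": 0}, {"claw": 0.65, "linear": [-0.0413, -0.0378, 0], "yaw": 0}, {"claw": 0.65, "linear": [-0.0413, -0.0378, 0], "yaw": 0}, {"claw": 0.65, "linear": [-0.0413, -0.0378, 0], "yaw": 0}, {"claw": 0.65, "linear": [-0.0413, -0.0378, 0], "yaw": 0}, {"claw": 0.65, "linear": [-0.0413, -0.0378, 0], "yaw": 0}, {"claw": 0.65, "linear": [-0.0413, -0.0378, 0], "yaw": 0}, {"claw": 0.65, "linear": [-0.0413, -0.0378, 0], "yaw": 0}, {"claw": 0.65, "linear": [0, 0, 0], "yaw": 10.5}]}}

```text
clock: 1.6
eef_pos: [0.5014, -0.0024, 0.25]
orientation: [0.955, 2.992, -0.001]
ft_force: [-0.3, 1.6, -0.8]
width: 0.03
```

Request:
{"op": "servo_tool", "data": {"moves": [{"claw": 0.65, "linear": [0, 0, 0], "yaw": 10.5}, {"claw": 0.65, "linear": [0, 0, 0], "yaw": 10.5}, {"claw": 0.65, "linear": [0, 0, 0], "yaw": 10.5}, {"claw": 0.65, "linear": [0, 0, 0], "yaw": 10.5}, {"claw": 0.65, "linear": [0, 0, 0], "yaw": 10.5}, {"claw": 0.65, "linear": [0, 0, 0], "yaw": 10.5}, {"claw": 0.65, "linear": [0, 0, 0], "yaw": 10.5}, {"claw": 0.65, "linear": [0, 0, 0], "yaw": 10.5}, {"claw": 0.65, "linear": [0, 0, 0], "yaw": 10.5}, {"claw": 0.65, "linear": [0, 0, 0], "yaw": 10.5}, {"claw": 0.65, "linear": [0, 0, 0], "yaw": 10.5}, {"claw": 0.65, "linear": [0, 0, 0], "yaw": 10.5}]}}

```text
clock: 3.1
eef_pos: [0.4999, 0.0009, 0.25]
orientation: [-3.1, -0.506, 0.001]
ft_force: [0.5, -1.0, -0.0]
width: 0.0298
```

```bash
python3 - <<'E'
from h import *
o=arm.observe();print(o['clock'],o['eef_pos'],o['width'],o['q'],o['ft_force']);R=cv2.Rodrigues(o['orientation'])[0];print(R.round(3),np.degrees(np.arctan2(R[1,1],R[0,1])))
E
```

```text
3.1 [0.49993583 0.00088842 0.25004833] 0.029793632923778172 [-1.17709788e-01  3.19192224e-01  1.64713853e+00 -2.11830360e-05
  1.17588583e+00  1.12972905e+00] [ 0.49647292 -0.97368538 -0.03917624]
[[ 0.948  0.318 -0.001]
 [ 0.318 -0.948  0.   ]
 [-0.001 -0.    -1.   ]] -71.47251712309273
```

Request:
{"op": "servo_tool", "data": {"moves": [{"claw": 0.65, "linear": [0, 0, 0.04], "yaw": 10.6}, {"claw": 0.65, "linear": [0, 0, 0.04], "yaw": 10.6}, {"claw": 0.65, "linear": [0, 0, 0.045], "yaw": 0}, {"claw": 0.65, "linear": [0, 0, 0], "yaw": 0}]}}

```text
clock: 3.6
eef_pos: [0.4983, 0.0011, 0.1232]
orientation: [-3.14, 0.063, 0.009]
ft_force: [-0.1, 1.0, 0.8]
width: 0.0295
```

```bash
python3 - <<'E'
from h import *
im,d=arm.snapshot('scene');c=im[150:330,200:440];cv2.imwrite('pics/s1.png',cv2.resize(c,(800,600),interpolation=cv2.INTER_CUBIC))
im,d=arm.snapshot('top');c=im[125:275,125:275];cv2.imwrite('pics/t1.png',cv2.resize(c,(600,600),interpolation=cv2.INTER_CUBIC))
E
```

```text
(no output)
```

View pics/s1.png

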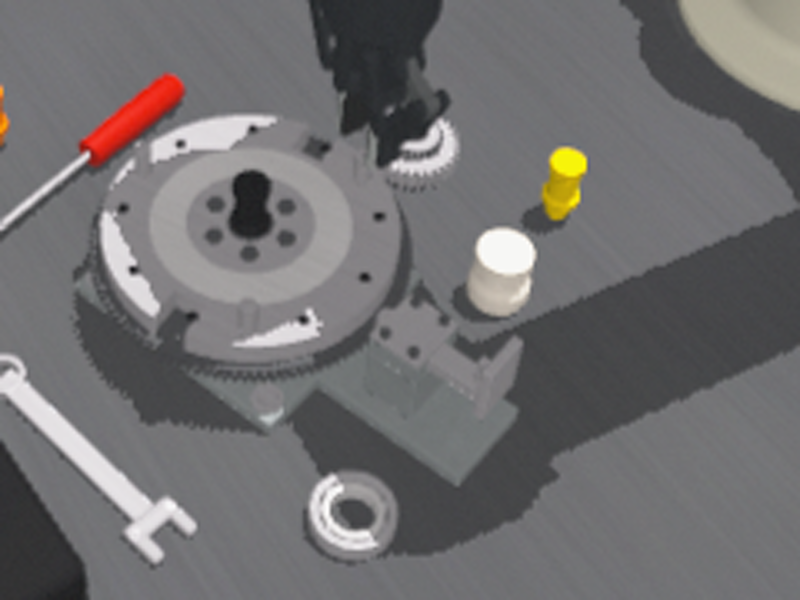

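View pics/t1.png

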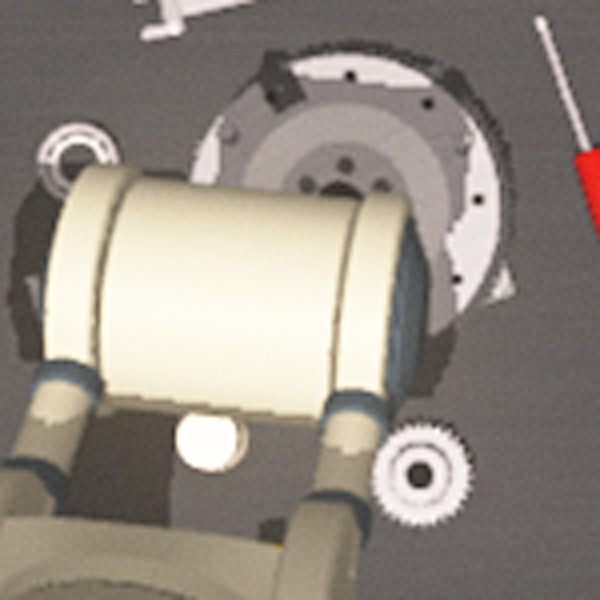

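Pin c, at (362,150), lies between the two fingertips at (350,128) and (385,158). I'll descend gently around it.

Request:
{"op": "servo_tool", "data": {"moves": [{"claw": 0.65, "linear": [0, 0, 0.015], "yaw": 0}, {"claw": 0.65, "linear": [0, 0, 0.014], "yaw": 0}, {"claw": 0.65, "linear": [0, 0, 0], "yaw": 0}]}}

```text
clock: 4.08
eef_pos: [0.5001, 0.0009, 0.0964]
orientation: [-3.141, 0.063, 0.0]
ft_force: [-0.4, -0.2, -0.0]
width: 0.0299
```

```bash
python3 - <<'E'
from h import *
o=arm.observe();print(o['clock'],o['eef_pos'],o['width'],o['q'],o['ft_force']);R=cv2.Rodrigues(o['orientation'])[0];print(R.round(3),np.degrees(np.arctan2(R[1,1],R[0,1])))
im,d=arm.snapshot('scene');c=im[170:230,280:360];cv2.imwrite('pics/s2.png',cv2.resize(c,(800,600),interpolation=cv2.INTER_CUBIC))
E
```

```text
4.075 [0.50012383 0.00089343 0.09640737] 0.029886668118617128 [-1.17659485e-01  5.42279940e-01  1.81334467e+00 -1.83724794e-05
  7.86245653e-01  1.49355337e+00] [-0.44177165 -0.18273469 -0.0097833 ]
[[ 0.999 -0.04  -0.   ]
 [-0.04  -0.999  0.   ]
 [-0.    -0.    -1.   ]] -92.31495253968743
```

View pics/s2.png

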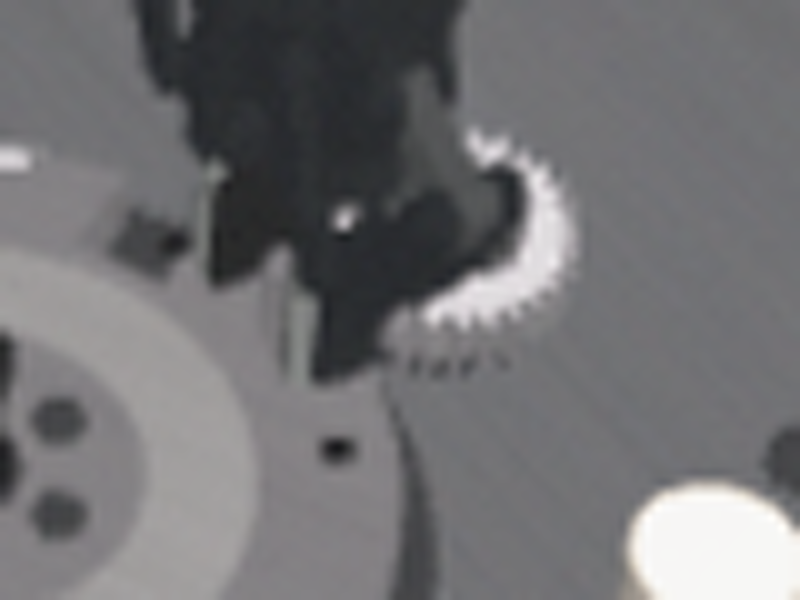

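Pin c is between the fingers. I'll narrow the jaws to about 17 mm and sweep the arc: each 4° row is [0.0002, 0.0061, 0] with yaw -4.

Request:
{"op": "servo_tool", "data": {"moves": [{"claw": 0.8, "linear": [0, 0, 0], "yaw": 0}, {"claw": 0.8, "linear": [0, 0, 0], "yaw": 0}, {"claw": 0.8, "linear": [0, 0, 0], "yaw": 0}, {"claw": 0.8, "linear": [0.0001, 0.003, 0], "yaw": -2}, {"claw": 0.8, "linear": [0.0002, 0.0061, 0], "yaw": -4}, {"claw": 0.8, "linear": [0.0002, 0.0061, 0], "yaw": -4}], "grip_force": 20}}

```text
clock: 4.88
eef_pos: [0.5007, -0.0138, 0.0964]
orientation: [-3.133, -0.214, 0.0]
ft_force: [-0.2, 8.8, 2.6]
width: 0.0168
```

```bash
python3 - <<'E'
from h import *
o=arm.observe();print(o['clock'],o['eef_pos'],o['width'],o['ft_force']);R=cv2.Rodrigues(o['orientation'])[0];print(np.degrees(np.arctan2(R[1,1],R[0,1])))
im,d=arm.snapshot('scene');c=im[170:320,200:400];cv2.imwrite('pics/s3.png',cv2.resize(c,(800,600),interpolation=cv2.INTER_CUBIC))
E
```

```text
4.875 [ 0.5007298  -0.01379955  0.09638925] 0.01679383427837023 [-0.21467257  8.7902817   2.58280744]
-82.20400870676896
```

View pics/s3.png

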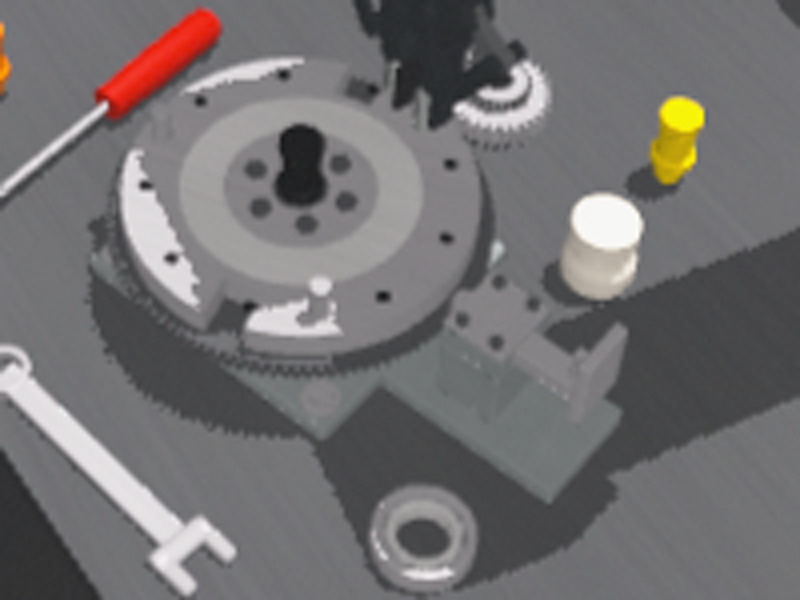

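The flywheel is turning with about 9 N of push: pin b has moved to (318,290) and nothing else has shifted. I'll continue the arc.

Request:
{"op": "servo_tool", "data": {"moves": [{"claw": 0.8, "linear": [0.0002, 0.0061, 0], "yaw": -4}, {"claw": 0.8, "linear": [0.0002, 0.0061, 0], "yaw": -4}, {"claw": 0.8, "linear": [0.0002, 0.0061, 0], "yaw": -4}, {"claw": 0.8, "linear": [0.0002, 0.0061, 0], "yaw": -4}, {"claw": 0.8, "linear": [0.0002, 0.0061, 0], "yaw": -4}, {"claw": 0.8, "linear": [0.0002, 0.0061, 0], "yaw": -4}, {"claw": 0.8, "linear": [0.0002, 0.0061, 0], "yaw": -4}, {"claw": 0.8, "linear": [0.0002, 0.0061, 0], "yaw": -4}]}}

```text
clock: 5.92
eef_pos: [0.519, -0.0579, 0.0962]
orientation: [-2.953, -1.068, 0.003]
ft_force: [-4.6, 6.5, 6.5]
width: 0.0172
```

Request:
{"op": "servo_tool", "data": {"moves": [{"claw": 0.8, "linear": [0.0002, 0.0061, 0], "yaw": -4}, {"claw": 0.8, "linear": [0.0002, 0.0061, 0], "yaw": -4}, {"claw": 0.8, "linear": [0.0002, 0.0061, 0], "yaw": -4}, {"claw": 0.8, "linear": [0.0002, 0.0061, 0], "yaw": -4}, {"claw": 0.8, "linear": [0.0002, 0.0061, 0], "yaw": -4}, {"claw": 0.8, "linear": [0.0002, 0.0061, 0], "yaw": -4}, {"claw": 0.8, "linear": [0.0002, 0.0061, 0], "yaw": -4}, {"claw": 0.8, "linear": [0.0002, 0.0061, 0], "yaw": -4}, {"claw": 0.8, "linear": [0, 0, 0], "yaw": 0}]}}

```text
clock: 7.05
eef_pos: [0.5593, -0.0858, 0.0961]
orientation: [-2.546, -1.839, 0.002]
ft_force: [-2.8, -0.6, -0.6]
width: 0.0171
```

```bash
python3 - <<'E'
from h import *
o=arm.observe();print(o['clock'],o['eef_pos'],o['width'],o['ft_force'],o['q']);R=cv2.Rodrigues(o['orientation'])[0];print(np.degrees(np.arctan2(R[1,1],R[0,1])))
d=o['eef_pos'][:2]-[.587,-.003];print(np.hypot(*d),np.degrees(np.arctan2(d[1],d[0])))
for n in('scene','top'):
  im,d=arm.snapshot(n);c=im[170:320,200:400] if n=='scene' else im[125:275,125:275];cv2.imwrite(f'pics/{n}4.png',cv2.resize(c,None,fx=4,fy=4,interpolation=cv2.INTER_CUBIC))
E
```

```text
7.05 [ 0.55930571 -0.08580674  0.09608763] 0.01711959882152274 [-2.78044871 -0.55458671 -0.55640045] [-2.57571179e-01  6.06506851e-01  1.64958729e+00 -4.18882151e-04
  8.86948274e-01  6.25760996e-02]
-18.327928461193572
0.08731511408370853 -108.49224588445648
```

View pics/scene4.png

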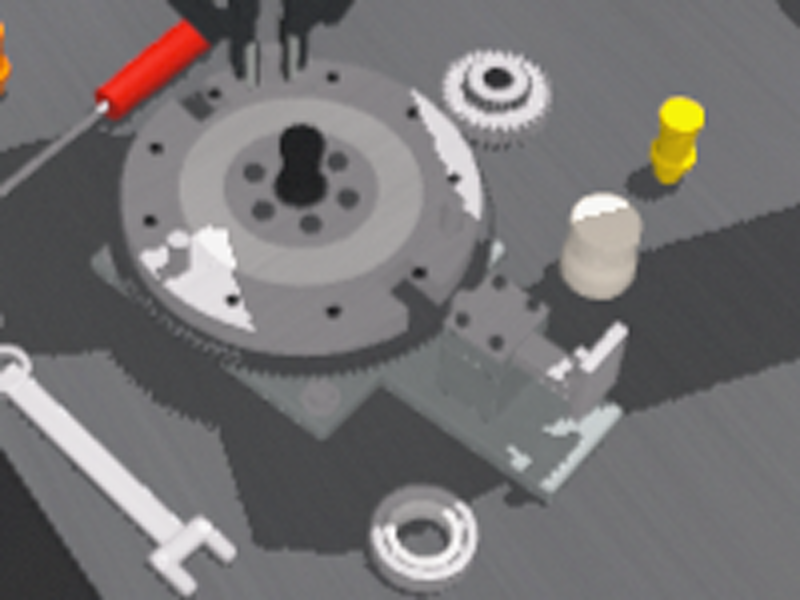

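View pics/top4.png

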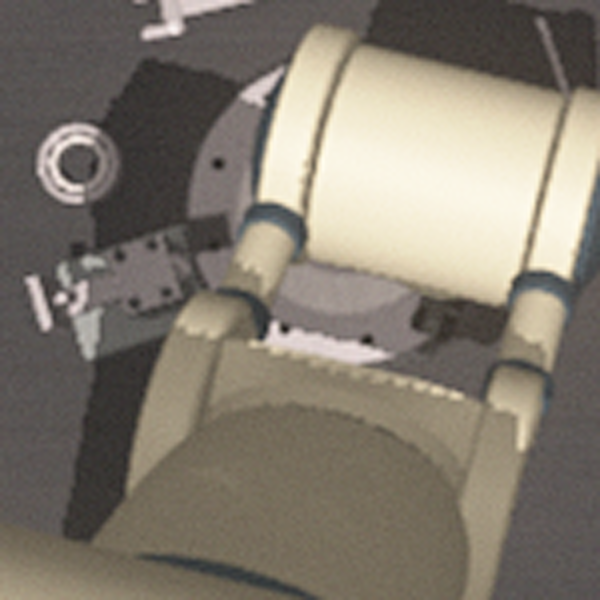

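Slot b is now at about (422,300) in the scene crop, just short of the guide. I'll measure its angle.

```bash
python3 - <<'E'
from h import *
im=cv2.imread('pics/scene4.png')
c=im[240:400,340:560];cv2.imwrite('pics/s4c.png',cv2.resize(cv2.convertScaleAbs(c,alpha=1.4),(770,560),interpolation=cv2.INTER_CUBIC))
g=lambda x,y:((x+.5)/4-.5+200,(y+.5)/4-.5+170)
S=lambda x,y,z:ray_z('scene',*g(x,y),z)
c=np.array([.587,-.003])
for n,p in dict(pinb=S(178,238,.097)).items():
    d=p[:2]-c;print(n,p,np.hypot(*d),np.degrees(np.arctan2(d[1],d[0])))
# predicted nose line
for th in (102,104,106,108):
  for r in (.102,.076):
    for s in (-.012,.012):
      a=np.radians(th);P=[c[0]+r*np.cos(a)-s*np.sin(a),c[1]+r*np.sin(a)+s*np.cos(a),.072]
      u=proj('scene',P);q=((u-[200,170]+.5)*4-.5-[340,240])*3.5;print(th,r,s,q.round())
E
```

```text
pinb [0.67497321 0.0127491  0.097     ] 0.08937180665282969 10.149662838159259
102 0.102 -0.012 [270. 222.]
102 0.102 0.012 [377. 136.]
102 0.076 -0.012 [148. 122.]
102 0.076 0.012 [256.  39.]
104 0.102 -0.012 [288. 210.]
104 0.102 0.012 [391. 122.]
104 0.076 -0.012 [162. 114.]
104 0.076 0.012 [265.  28.]
106 0.102 -0.012 [305. 199.]
106 0.102 0.012 [403. 107.]
106 0.076 -0.012 [175. 106.]
106 0.076 0.012 [274.  17.]
108 0.102 -0.012 [321. 186.]
108 0.102 0.012 [415.  93.]
108 0.076 -0.012 [188.  97.]
108 0.076 0.012 [283.   6.]
```

View pics/s4c.png

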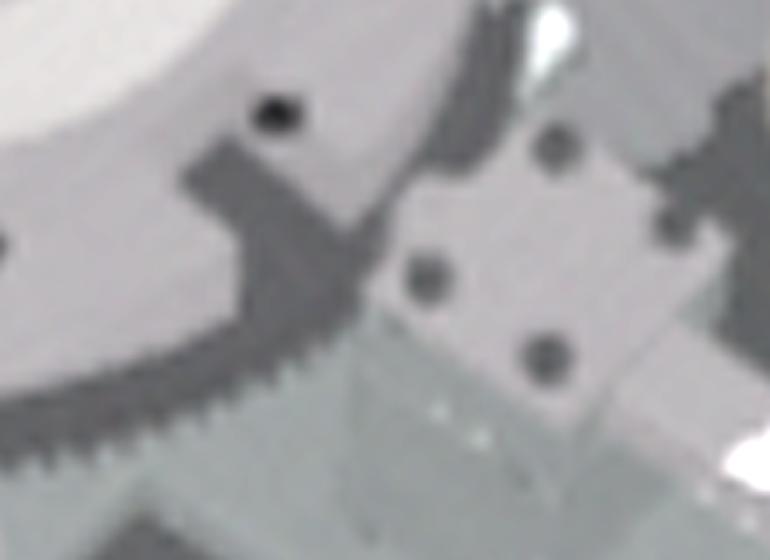

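```bash
python3 - <<'E'
from h import *
im=cv2.imread('pics/scene4.png')
c=np.array([.587,-.003])
def q(P): return tuple(np.round(((proj('scene',P)-[200,170]+.5)*4-.5)).astype(int))
for a in np.radians(np.arange(0,360,3)):
    cv2.circle(im,tuple(map(int,q([c[0]+.102*np.cos(a),c[1]+.102*np.sin(a),.072]))),1,(0,0,255),-1)
for th,col in ((101,(0,255,0)),(108,(255,0,0))):
  a=np.radians(th)
  pts=[[c[0]+r*np.cos(a)-s*np.sin(a),c[1]+r*np.sin(a)+s*np.cos(a),.072] for r,s in ((.102,-.012),(.076,-.012),(.076,.012),(.102,.012))]
  cv2.polylines(im,[np.array([q(p) for p in pts],np.int32)],False,col,1)
cv2.imwrite('pics/s4o.png',im)
E
```

```text
(no output)
```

View pics/s4o.png

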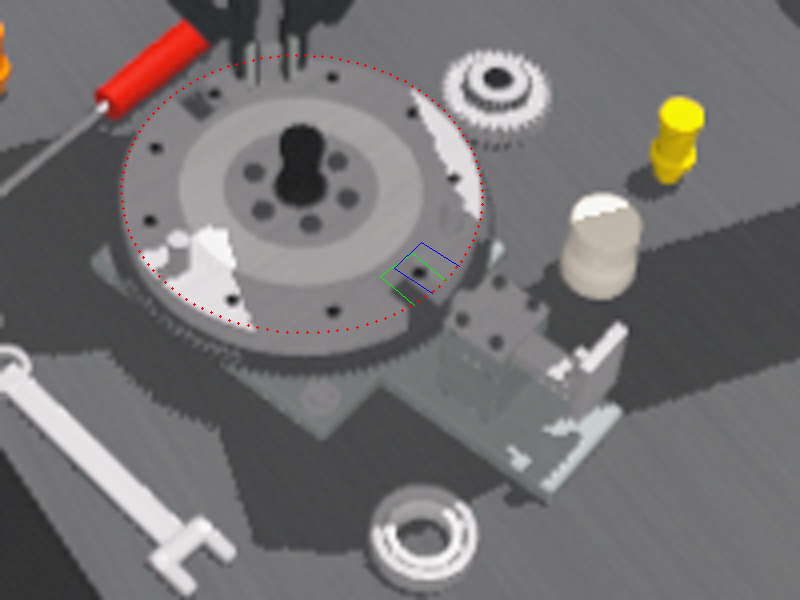

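```bash
python3 - <<'E'
from h import *
g=lambda x,y:((x+.5)/4-.5+200,(y+.5)/4-.5+170)
S=lambda x,y,z:ray_z('scene',*g(x,y),z)
f=lambda x,y:((x+.5)/4-.5+125,(y+.5)/4-.5+125)
T=lambda x,y,z:ray_z('top',*f(x,y),z)
c=np.array([.587,-.003])
def pr(p): d=p[:2]-c;print(np.hypot(*d).round(4),np.degrees(np.arctan2(d[1],d[0])).round(1))
print('scene before');[pr(S(*h,.072)) for h in ((303,75),(217,93),(148,170),(160,244),(364,303),(438,252),(455,180),(390,98))]
print('scene now');[pr(S(*h,.072)) for h in ((156,148),(150,220),(232,300),(333,311),(420,272),(454,178),(412,113),(333,77),(214,93))]
print('top before');[pr(T(*h,.072)) for h in ((350,75),(427,104),(478,198),(457,278),(283,328),(224,271),(211,188))]
print('top now');[pr(T(*h,.072)) for h in ((217,163),(284,328),(367,340))]
E
```

```text
scene before
0.0854 -122.5
0.0859 -86.1
0.088 -37.7
0.0896 -2.1
0.0888 80.4
0.0884 116.1
0.0874 151.4
0.0856 -159.6
scene now
0.0878 -48.9
0.0887 -13.7
0.0897 33.7
0.0894 69.1
0.0886 104.8
0.087 152.4
0.0857 -171.1
0.0862 -134.5
0.0869 -85.2
top before
0.0884 -2.5
0.0875 -38.5
0.0877 -86.2
0.087 -122.5
0.0878 152.7
0.0885 117.1
0.0887 80.6
top now
0.0891 69.7
0.0875 153.1
0.0877 -170.5
```

```bash
python3 - <<'E'
from h import *
c=np.array([.587,-.003])
def run(src,out,n,off,th,box):
    im=cv2.imread(src);im=cv2.convertScaleAbs(im,alpha=1.3)
    def q(P): return ((proj(n,P)-off+.5)*4-.5)
    x0,y0,x1,y1=box;k=600/(y1-y0);im=cv2.resize(im[y0:y1,x0:x1],None,fx=k,fy=k,interpolation=cv2.INTER_CUBIC);raw=im.copy()
    a=np.radians(th)
    for z,col in ((.072,(0,255,0)),(.054,(0,0,255))):
      pts=[[c[0]+r*np.cos(a)-s*np.sin(a),c[1]+r*np.sin(a)+s*np.cos(a),z] for r,s in ((.102,-.012),(.076,-.012),(.076,.012),(.102,.012))]
      cv2.polylines(im,[np.array([(q(p)-[x0,y0])*k for p in pts]).astype(np.int32)],False,col,1)
    cv2.imwrite(out,np.hstack([im[:,:400],im[:,:400]*0+raw[:,:400]]) )
run('pics/scene4.png','pics/o_s.png','scene',[200,170],99.3,(350,230,480,380))
run('pics/top4.png','pics/o_t.png','top',[125,125],99.3,(150,150,280,330))
E
```

```text
(no output)
```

View pics/o_s.png

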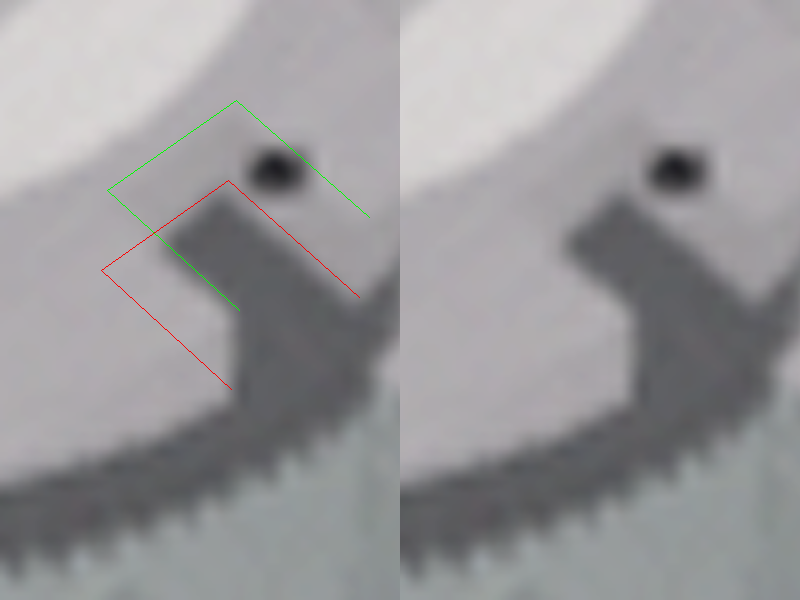

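View pics/o_t.png

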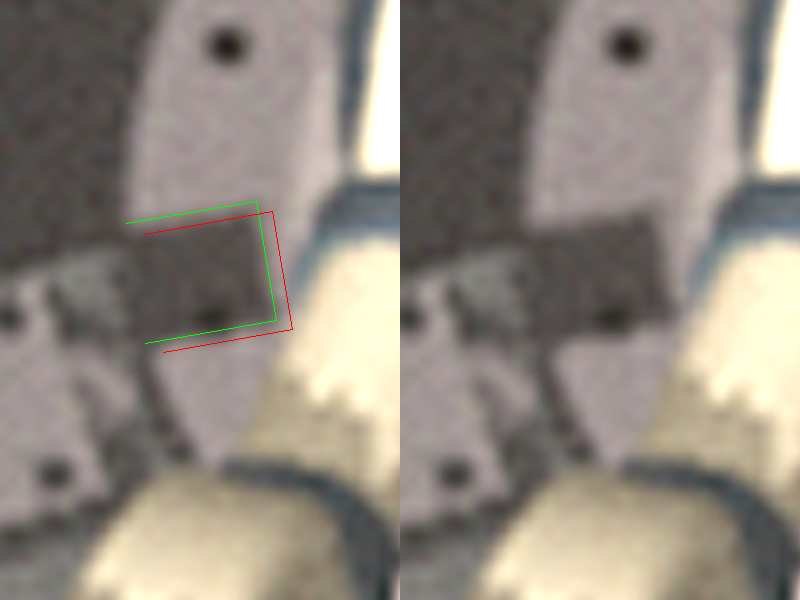

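```bash
python3 - <<'E'
from h import *
im=cv2.imread('pics/top0.png');c=im[175:220,125:185];cv2.imwrite('pics/tg.png',cv2.resize(c,(800,600),interpolation=cv2.INTER_CUBIC))
im=cv2.imread('pics/scene4.png')[270:430,430:640];cv2.imwrite('pics/sg.png',cv2.resize(im,(788,600),interpolation=cv2.INTER_CUBIC))
E
```

View pics/tg.png

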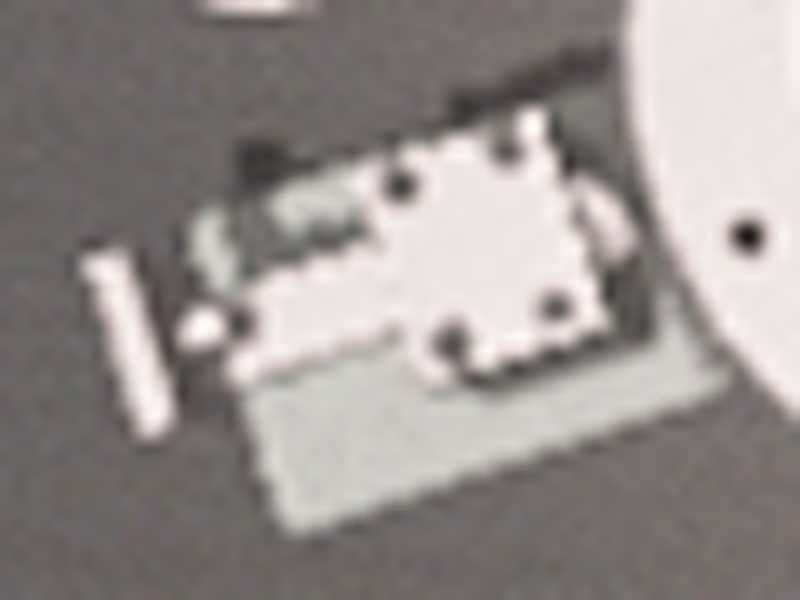

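View pics/sg.png

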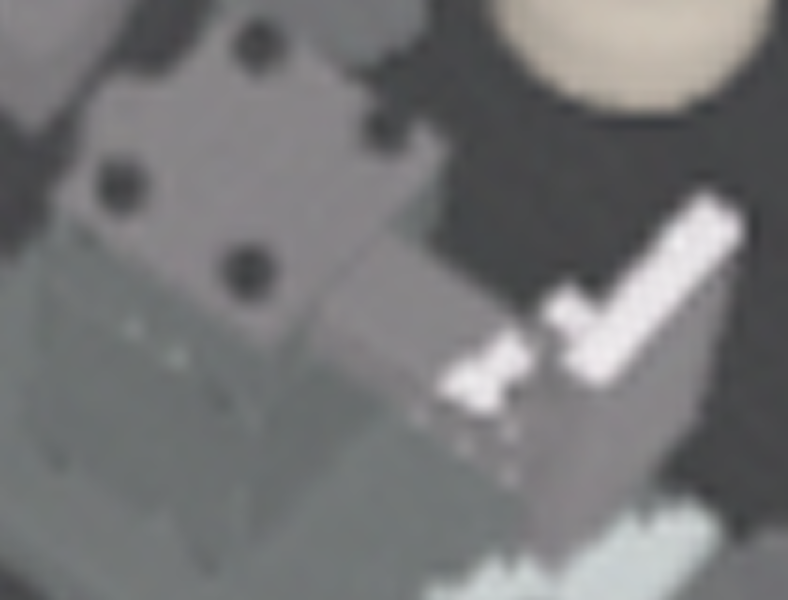

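```bash
python3 - <<'E'
from h import *
k=800/60
T=lambda x,y,z:ray_z('top',(x+.5)/k-.5+125,(y+.5)/k-.5+175,z)
g=lambda x,y:((x*210/788+430+.5)/4-.5+200,(y*160/600+270+.5)/4-.5+170)
S=lambda x,y,z:ray_z('scene',*g(x,y),z)
c=np.array([.587,-.003])
def pr(n,p): d=p[:2]-c;print(n,p.round(4),np.hypot(*d).round(4),np.degrees(np.arctan2(d[1],d[0])).round(1))
sc=[T(*p,.079) for p in ((400,185),(507,148),(452,343),(555,307))]
ss=[S(*p,.079) for p in ((388,128),(260,45),(247,270),(120,185))]
for s in (sc,ss):
  pr('guide',np.mean(s,0))
  d=s[0]-s[1]+s[2]-s[3];print(np.degrees(np.arctan2(d[1],d[0])))
  d=s[0]-s[2]+s[1]-s[3];print(np.degrees(np.arctan2(d[1],d[0]))+90,np.degrees(np.arctan2(d[1],d[0]))-90)
t=[T(103,252,.105),T(152,435,.105)];pr('tab',np.mean(t,0));d=t[0]-t[1];print(np.linalg.norm(d),np.degrees(np.arctan2(d[1],d[0])))
t=[S(710,205,.105),S(590,365,.105)];pr('tabS',np.mean(t,0));d=t[0]-t[1];print(np.linalg.norm(d),np.degrees(np.arctan2(d[1],d[0])))
pr('nose',T(622,238,.069))
E
```

```text
guide [0.5452 0.1271 0.079 ] 0.1366 107.8
108.66246200272437
107.69066343441014 -72.30933656558986
guide [0.5472 0.1295 0.079 ] 0.1383 106.7
108.12000588651262
-72.83310928511142 -252.83310928511142
tab [0.5251 0.1878 0.105 ] 0.2006 108.0
0.03629912482272013 15.464832278468938
tabS [0.5274 0.1878 0.105 ] 0.1999 107.4
0.03245062879172686 -157.6932381262926
nose [0.5472 0.1011 0.069 ] 0.1115 110.9
```

The bolt line is at 107.7° and slot b at 99.3°, so 8.4° is left. I'll do it slowly.

Request:
{"op": "servo_tool", "data": {"moves": [{"claw": 0.8, "linear": [0.0001, 0.0032, 0], "yaw": -2.1}, {"claw": 0.8, "linear": [0.0001, 0.0032, 0], "yaw": -2.1}, {"claw": 0.8, "linear": [0.0, 0.0032, 0], "yaw": -2.1}, {"claw": 0.8, "linear": [0, 0.0016, 0], "yaw": -1.05}, {"claw": 0.8, "linear": [0, 0.0016, 0], "yaw": -1.05}, {"claw": 0.8, "linear": [0, 0, 0], "yaw": 0}]}}

```text
clock: 7.9
eef_pos: [0.5715, -0.0888, 0.0961]
orientation: [-2.405, -2.02, 0.002]
ft_force: [-6.2, -1.7, 1.7]
width: 0.0173
```

```bash
python3 - <<'E'
from h import *
o=arm.observe();print(o['clock'],o['eef_pos'],o['width'],o['ft_force'],o['q']);R=cv2.Rodrigues(o['orientation'])[0];print(np.degrees(np.arctan2(R[1,1],R[0,1])))
d=o['eef_pos'][:2]-[.587,-.003];print(np.hypot(*d),np.degrees(np.arctan2(d[1],d[0])))
for n in('scene','top'):
  im,d=arm.snapshot(n);c=im[170:320,200:400] if n=='scene' else im[125:275,125:275];cv2.imwrite(f'pics/{n}5.png',cv2.resize(c,None,fx=4,fy=4,interpolation=cv2.INTER_CUBIC))
E
```

```text
7.9 [ 0.57146944 -0.08881164  0.09610082] 0.0172930450860533 [-6.22766589 -1.65516038  1.66145207] [-2.57244030e-01  6.19190120e-01  1.61759911e+00 -3.94207111e-04
  9.06446935e-01 -8.35350855e-02]
-9.938857399301774
0.08720570746804826 -100.25858902763868
```

View pics/scene5.png

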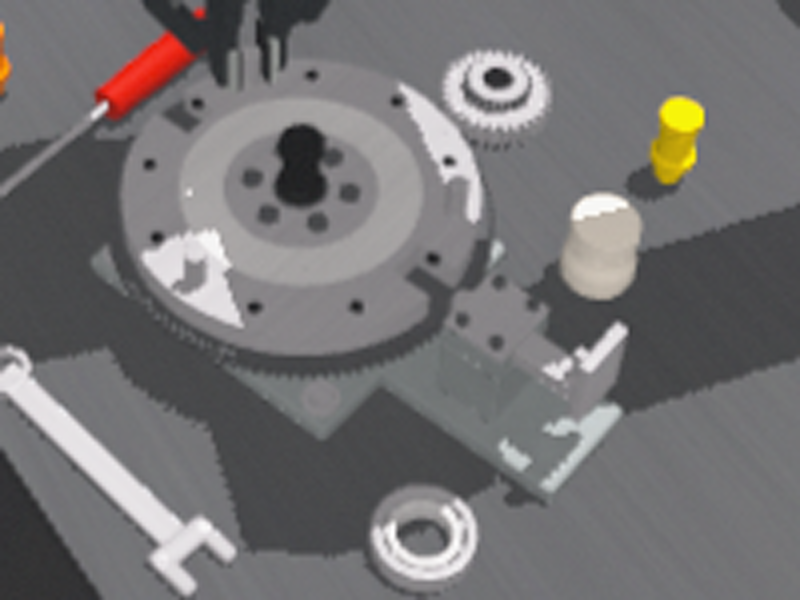

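View pics/top5.png

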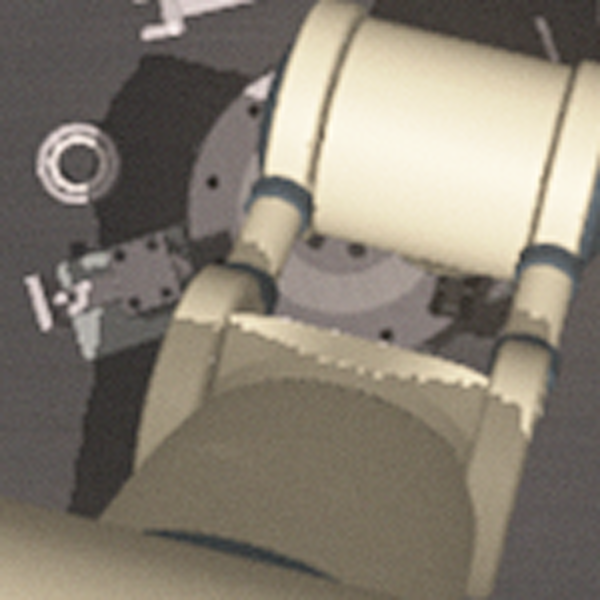

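```bash
python3 - <<'E'
from h import *
g=lambda x,y:((x+.5)/4-.5+200,(y+.5)/4-.5+170)
f=lambda x,y:((x+.5)/4-.5+125,(y+.5)/4-.5+125)
T=lambda x,y:ray_z('top',*f(x,y),.072)
S=lambda x,y:ray_z('scene',*g(x,y),.072)
c=np.array([.587,-.003])
def a(p): d=p[:2]-c;return np.degrees(np.arctan2(d[1],d[0]))
b=np.array([-122.5,-86.1,-37.7,-2.1,80.4,116.1])
n=np.array([a(S(*h)) for h in ((149,164),(157,238),(255,307),(357,306),(448,161),(398,101))])
print(n.round(1),((n-b)%360).round(1),((n-b)%360).mean())
print(a(T(212,182)),a(T(212,182))+2.5)
E
```

```text
[ -40.6   -5.    42.1   77.6  161.  -163. ] [81.9 81.1 79.8 79.7 80.6 80.9] 80.66907978548637
78.05050917135604 80.55050917135604
```

It has turned 80.6°, so slot b sits at about 107.3° against the bolt's 107.7°, well within tolerance. I'll lift straight up, shut the jaws, and travel to behind the tab.

Request:
{"op": "servo_tool", "data": {"moves": [{"claw": 0.8, "linear": [0, 0, -0.01], "yaw": 0}, {"claw": 0.8, "linear": [0, 0, -0.025], "yaw": 0}, {"claw": 0.8, "linear": [0, 0, -0.05], "yaw": 0}, {"claw": 1.0, "linear": [0, 0, -0.02], "yaw": 0}, {"claw": 1.0, "linear": [0.05, -0.0185, 0], "yaw": 0}, {"claw": 1.0, "linear": [0.05, -0.0185, 0], "yaw": 0}, {"claw": 1.0, "linear": [0.05, -0.0185, 0], "yaw": 0}, {"claw": 1.0, "linear": [0.05, -0.0185, 0], "yaw": 0}, {"claw": 1.0, "linear": [0.05, -0.0185, 0], "yaw": 0}, {"claw": 1.0, "linear": [0.05, -0.0185, 0], "yaw": 0}, {"claw": 1.0, "linear": [0, 0, 0], "yaw": 0}]}}

```text
clock: 9.38
eef_pos: [0.5143, 0.2292, 0.2022]
orientation: [2.402, 2.025, 0.003]
ft_force: [-0.0, -0.7, 0.5]
width: -0.0001
```

Request:
{"op": "servo_tool", "data": {"moves": [{"claw": 1.0, "linear": [0, 0, 0], "yaw": -9.2}, {"claw": 1.0, "linear": [0, 0, 0], "yaw": -9.2}, {"claw": 1.0, "linear": [0, 0, 0], "yaw": -9.3}, {"claw": 1.0, "linear": [0, 0, 0], "yaw": 0}]}}

```text
clock: 9.88
eef_pos: [0.5152, 0.2253, 0.2019]
orientation: [1.853, 2.536, 0.001]
ft_force: [0.7, -0.0, -0.4]
width: -0.0001
```

```bash
python3 - <<'E'
from h import *
o=arm.observe();print(o['clock'],o['eef_pos'],o['width'],o['ft_force'],o['q']);R=cv2.Rodrigues(o['orientation'])[0];print(R.round(3),np.degrees(np.arctan2(R[1,0],R[0,0])))
d=o['eef_pos'][:2]-[.587,-.003];print(np.hypot(*d),np.degrees(np.arctan2(d[1],d[0])))
for n in('scene','top'):
  im,d=arm.snapshot(n);c=im[170:320,200:400] if n=='scene' else im[125:275,125:275];cv2.imwrite(f'pics/{n}6.png',cv2.resize(c,None,fx=4,fy=4,interpolation=cv2.INTER_CUBIC))
E
```

```text
9.875 [0.51517648 0.22534828 0.20187661] -8.558795885632883e-05 [ 0.70387192 -0.0308318  -0.44600746] [ 3.06169215e-01  4.58475245e-01  1.56309339e+00 -3.48922168e-05
  1.11885626e+00 -2.49031882e-03]
[[-0.304  0.953  0.001]
 [ 0.953  0.304  0.   ]
 [-0.     0.001 -1.   ]] 107.68575944898608
0.23937742859183989 107.4601858492943
```

View pics/scene6.png

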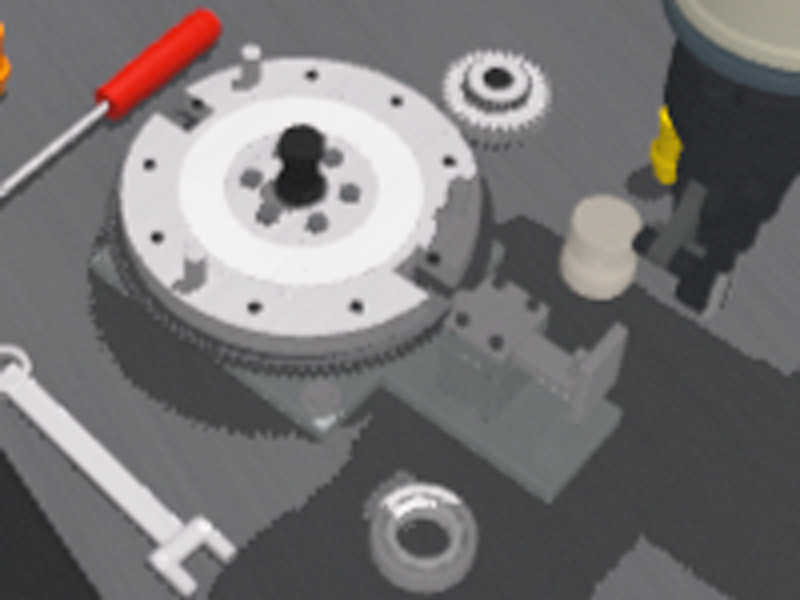

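View pics/top6.png

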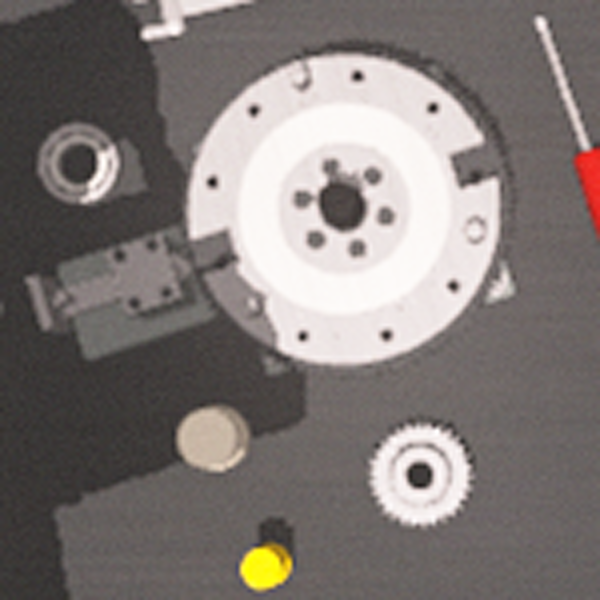

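Slot b, at (212,252) in the top crop, faces the bolt. All loose parts are where they were. I'll descend behind the tab.

Request:
{"op": "servo_tool", "data": {"moves": [{"claw": 1.0, "linear": [0, 0, 0.05], "yaw": 0}, {"claw": 1.0, "linear": [0, 0, 0.04], "yaw": 0}, {"claw": 1.0, "linear": [0, 0, 0.015], "yaw": 0}, {"claw": 1.0, "linear": [0, 0, 0], "yaw": 0}]}}

```text
clock: 10.48
eef_pos: [0.5147, 0.2257, 0.0962]
orientation: [-1.853, -2.536, 0.001]
ft_force: [-0.1, 0.8, 0.2]
width: 0.0005
```

```bash
python3 - <<'E'
from h import *
o=arm.observe();print(o['clock'],o['eef_pos'],o['ft_force'])
d=o['eef_pos'][:2]-[.587,-.003];print(np.hypot(*d),np.degrees(np.arctan2(d[1],d[0])))
im,d=arm.snapshot('scene');cv2.imwrite('pics/s7.png',cv2.resize(im[190:310,270:430],(800,600),interpolation=cv2.INTER_CUBIC))
E
```

```text
10.475 [0.51466714 0.22566893 0.09617535] [-0.05883707  0.82538874  0.18438501]
0.23983644851704708 107.5532737735844
```

View pics/s7.png

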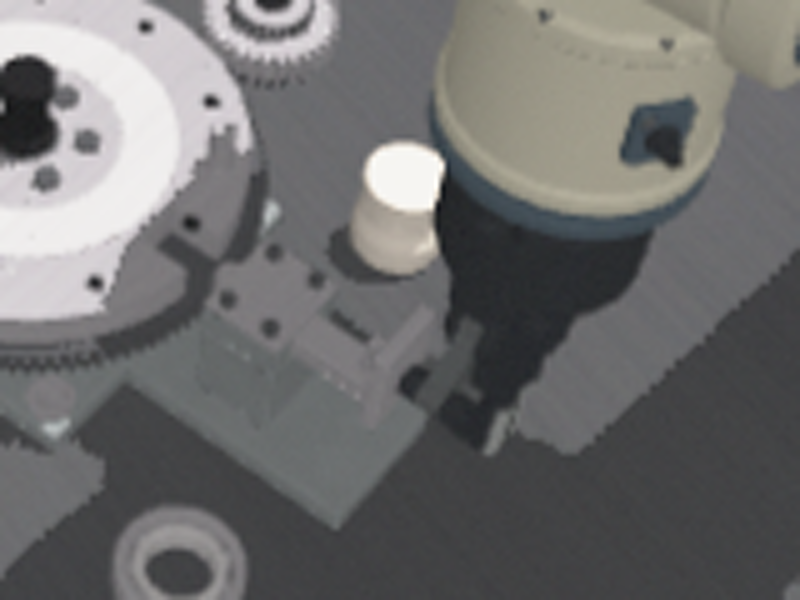

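The fingers are in line behind the tab, a little way off it. I'll push along tool -x.

Request:
{"op": "servo_tool", "data": {"moves": [{"claw": 1.0, "linear": [-0.01, 0, 0], "yaw": 0}, {"claw": 1.0, "linear": [-0.008, 0, 0], "yaw": 0}, {"claw": 1.0, "linear": [-0.004, 0, 0], "yaw": 0}, {"claw": 1.0, "linear": [-0.004, 0, 0], "yaw": 0}, {"claw": 1.0, "linear": [-0.004, 0, 0], "yaw": 0}, {"claw": 1.0, "linear": [-0.004, 0, 0], "yaw": 0}]}}

```text
clock: 11.28
eef_pos: [0.5252, 0.1934, 0.0964]
orientation: [-1.851, -2.538, -0.001]
ft_force: [-0.3, 3.3, 3.2]
width: -0.0004
```

Request:
{"op": "servo_tool", "data": {"moves": [{"claw": 1.0, "linear": [-0.004, 0, 0], "yaw": 0}, {"claw": 1.0, "linear": [-0.004, 0, 0], "yaw": 0}, {"claw": 1.0, "linear": [0, 0, 0], "yaw": 0}]}}

```text
clock: 11.65
eef_pos: [0.5276, 0.1854, 0.0962]
orientation: [1.852, 2.538, -0.001]
ft_force: [-0.8, -0.3, -0.2]
width: -0.0001
```

```bash
python3 - <<'E'
from h import *
o=arm.observe();print(o['clock'],o['eef_pos'],o['ft_force'])
d=o['eef_pos'][:2]-[.587,-.003];print(np.hypot(*d),np.degrees(np.arctan2(d[1],d[0])))
im,d=arm.snapshot('scene');cv2.imwrite('pics/s8.png',cv2.resize(im[190:310,270:430],(800,600),interpolation=cv2.INTER_CUBIC))
E
```

```text
11.65 [0.52755617 0.18536127 0.09619218] [-0.83500357 -0.28034494 -0.1705585 ]
0.19751844710151958 107.51486897588345
```

View pics/s8.png

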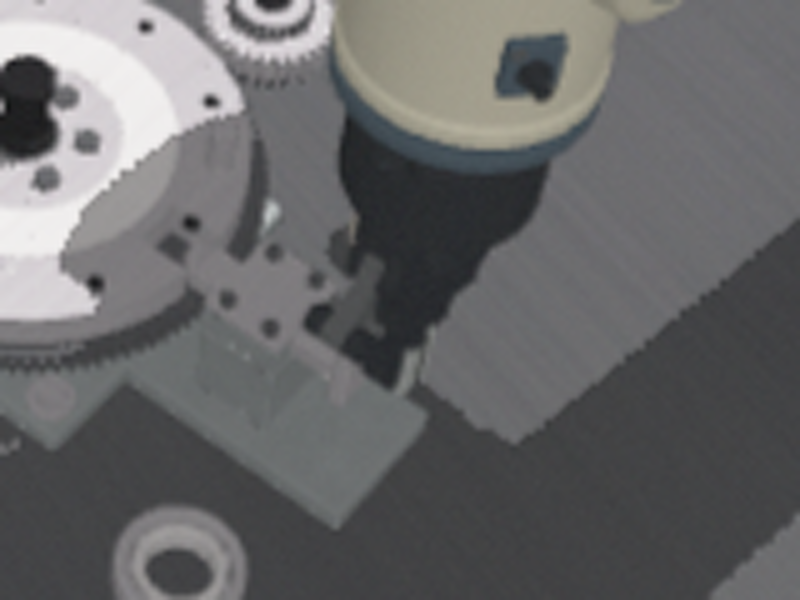

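The nose has entered the slot, at about 17 mm of travel. I'll keep going to the stop in small steps while watching the force.

Request:
{"op": "servo_tool", "data": {"moves": [{"claw": 1.0, "linear": [-0.003, 0, 0], "yaw": 0}, {"claw": 1.0, "linear": [-0.003, 0, 0], "yaw": 0}, {"claw": 1.0, "linear": [-0.003, 0, 0], "yaw": 0}, {"claw": 1.0, "linear": [0, 0, 0], "yaw": 0}]}}

```text
clock: 12.2
eef_pos: [0.5303, 0.1768, 0.0962]
orientation: [1.852, 2.538, -0.0]
ft_force: [-0.2, 0.7, -0.1]
width: -0.0002
```

Request:
{"op": "servo_tool", "data": {"moves": [{"claw": 1.0, "linear": [-0.002, 0, 0], "yaw": 0}, {"claw": 1.0, "linear": [-0.001, 0, 0], "yaw": 0}, {"claw": 1.0, "linear": [0, 0, 0], "yaw": 0}]}}

```text
clock: 12.58
eef_pos: [0.5312, 0.1742, 0.0963]
orientation: [1.852, 2.538, -0.0]
ft_force: [0.2, 1.0, -0.3]
width: 0.0001
```

Request:
{"op": "servo_tool", "data": {"moves": [{"claw": 1.0, "linear": [-0.001, 0, 0], "yaw": 0}, {"claw": 1.0, "linear": [-0.001, 0, 0], "yaw": 0}]}}

```text
clock: 12.82
eef_pos: [0.5318, 0.1725, 0.0963]
orientation: [-1.852, -2.538, -0.0]
ft_force: [-0.9, 2.6, -0.3]
width: 0.0001
```

Request:
{"op": "servo_tool", "data": {"moves": [{"claw": 1.0, "linear": [-0.001, 0, 0], "yaw": 0}, {"claw": 1.0, "linear": [0, 0, 0], "yaw": 0}]}}

```text
clock: 13.08
eef_pos: [0.5319, 0.1723, 0.0963]
orientation: [-1.851, -2.537, -0.001]
ft_force: [-3.0, 11.9, 0.9]
width: 0.0001
```

The force has jumped to 12 N with the TCP stopped, so the bolt is at its stop. I'll press 1 mm more to confirm, then back off and rise.

Request:
{"op": "servo_tool", "data": {"moves": [{"claw": 1.0, "linear": [-0.001, 0, 0], "yaw": 0}, {"claw": 1.0, "linear": [0, 0, 0], "yaw": 0}]}}

```text
clock: 13.32
eef_pos: [0.5319, 0.1721, 0.0964]
orientation: [-1.851, -2.536, -0.002]
ft_force: [-5.9, 21.7, 1.1]
width: 0.0004
```

Request:
{"op": "servo_tool", "data": {"moves": [{"claw": 1.0, "linear": [0.006, 0, 0], "yaw": 0}, {"claw": 1.0, "linear": [0.02, 0, 0], "yaw": 0}, {"claw": 1.0, "linear": [0.02, 0, 0], "yaw": 0}, {"claw": 1.0, "linear": [0, 0, -0.06], "yaw": 0}, {"claw": 1.0, "linear": [0, 0, -0.06], "yaw": 0}, {"claw": 1.0, "linear": [0.05, 0, 0], "yaw": 0}, {"claw": 1.0, "linear": [0.05, 0, 0], "yaw": 0}, {"claw": 1.0, "linear": [0.05, 0, 0], "yaw": 0}, {"claw": 1.0, "linear": [0.05, 0, 0], "yaw": 0}, {"claw": 1.0, "linear": [0, 0, 0], "yaw": 0}]}}

```text
clock: 14.58
eef_pos: [0.4551, 0.4085, 0.2161]
orientation: [-1.846, -2.542, -0.001]
ft_force: [0.1, -0.2, -0.6]
width: 0.0002
```

```bash
python3 - <<'E'
from h import *
o=arm.observe();print(o['clock'],o['eef_pos'],o['ft_force'])
for n in('scene','top'):
  im,d=arm.snapshot(n);c=im[170:320,200:400] if n=='scene' else im[125:275,125:275];cv2.imwrite(f'pics/{n}9.png',cv2.resize(c,None,fx=4,fy=4,interpolation=cv2.INTER_CUBIC))
E
```

```text
14.575 [0.45511406 0.4085303  0.21610305] [ 0.13473926 -0.22839531 -0.55581909]
```

View pics/scene9.png

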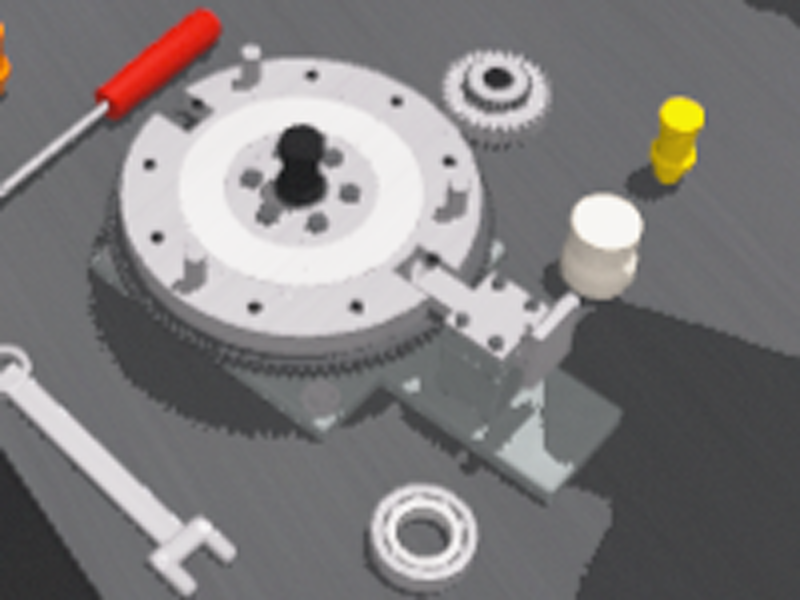

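View pics/top9.png

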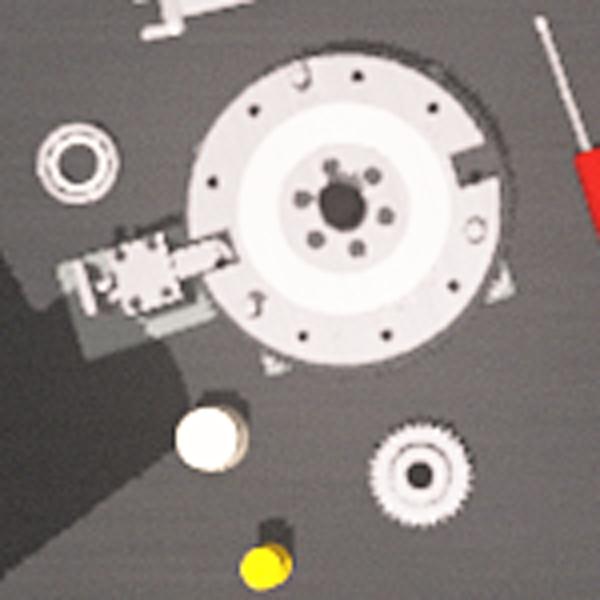

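The tab moved from (38,302) to (86,287) in the top crop, about 31 mm, which is the full 30 mm travel. The bolt sits in slot b, the mandrel is upright, and the loose parts in these crops (bearing, pot and gear) sit at their first-picture pixels. Handing in.

```bash
python3 - <<'E'
from h import *
print(np.abs(arm.observe()['joint_vel']).max(),arm.finish_job())
E
```

```text
the job is handed in; nothing more can be done
0.03390390454187408 None
```

The flywheel is locked: slot b faces the bolt, and the bolt is pushed home against its stop. I handed the job in at about 14.7 s of the 48 s allowed; no verdict is reported.

**What I did:** I put the part-open jaws around pin c and turned the flywheel about 80.6° counter-clockwise. That left slot b at about 107.3°, against 107.7° for the bolt line. I then pushed the bolt's tab with the shut fingers until it stopped, pressed to about 22 N to confirm, and backed away.

**Last checks:**
- **Bolt:** The tab moved about 31 mm in the top picture, which fits the full 30 mm travel within pixel accuracy. The bolt is visibly in slot b.
- **Loose parts:** The mandrel is upright. The bearing, pot, gear wheel and the visible parts of the wrench and screwdriver look unmoved. The spray can was outside the last enlarged pictures, so I did not re-check it; the arm never went near it.
- **Robot:** It is clear of everything, with wrist force near zero.

No check failed. The one small disagreement was that angle readings from the two cameras and from different points differed by about 1°. The tapered nose can take up an error of that size.

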